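# Eject the press plate and post it in the wash-up bin

### The arm

A 6-joint arm with a two-finger parallel gripper is mounted at the origin on the work surface. World frame = base frame: x ahead of the robot, y to its left, z up, the work surface at z = 0. Lengths are in m, angles in rad, forces in N, time in s.
With the tool pointing down it reaches from about 0.25 to 0.85 m from the base axis. Payload 12.5 kg.
Tool frame: the origin (TCP) lies at the very end of the fingers, on their centre line; the grasp point (between the pads) lies robot.grasp_offset behind it (robot.grasp_offset is the distance from the TCP to the grasp point, in m); z points along the fingers, y is the direction in which the jaws open and shut (so a half turn about z gives the same grasp; the last joint's range is limited). The gripper opens to 93 mm and grips with 3 to 60 N. Pads are 15 mm wide; open, the fingers measure 128 mm over their backs; the gripper's body (75 mm by 188 mm) begins 65 mm behind the grasp point.
Start: joints at [1.152, 0.351, 1.652, -0, 1.139, -0.085], TCP at [0.18, 0.52, 0.184] pointing down, gripper open.
Joint ranges: [-2.75, 2.75], [-0.79, 2.1], [0.01, 2.65], [-1.57, 4.71], [0.07, 3.14], [-2.87, 2.87]. Speed limits (rad/s): [2.22, 2.22, 2.79, 3.14, 3.14, 3.14].

### API

Orientations are given as [roll, pitch, yaw] about the fixed x, y, z axes, in that order (R = Rz(yaw) Ry(pitch) Rx(roll)).
In Python, from rig import robot gives the robot as it stands.
- The arm moves only by the tool apply_moves, never from a script. Its argument "increments" is a list of rows, each an object of numbers: "ax", "ay", "az": the turn, a rotation vector about the world's x, y, z in degrees; "x", "y", "z": the shift along the world's x, y, z in cm; "claw": the gripper's target within -1 to 1 (fully open at 1, half-way at 0, shut at -1). In form: [{"ax": .., "ay": .., "az": .., "x": .., "y": .., "z": .., "claw": ..}, ...]. A call has 1 to 20 rows; each row shifts and turns the pose as measured when the row begins; what a row does not reach is not made up. A row lasts 1/12 s, in which the tool goes at most 41.7 mm and 7.16 degrees, less where a joint would pass 70% of its speed; a pose out of reach is approached as far as the arm can. A call is refused whole if a number of a shift passes 4.17 or a number of a turn 7.16, either way. A call with a gripper value outside its range is refused whole. The fingers move at their own pace and stop on an object; the grip force is fixed at half the most. Time passes only in rows, so rows that do not move let the fingers close. It gives the time, the measured TCP pose, the force and the opening at its end, in the units of the state.
- robot.get_state(): the state, without advancing time (a new reading comes with each control period).
- robot.camera(name): name is "scene" or "side" or "wrist"; returns a dict with "image" (400x640x3 uint8, red, green, blue), "depth" (400x640 float32, m along the optical axis (not along the pixel's ray), 0 where there is no reading), "vertical_fov" (degrees; the focal length in pixels is half the picture's height over the tangent of half this angle, whatever the lens; pixels are square), "cx", "cy" (the principal point, pixels), "R" (3x3) and "t" (3): a world point X has camera coordinates R X + t. Camera axes: x right, y down, z forward; pixel columns grow to the right and rows downward; lengths in m; the calibration is good to about 2 mm. A picture is of the moment at which its call begins.
- robot.sign_off(): hands the job in, once; it reports no verdict.
The state is a dict: "t": time; "joint_positions": joint angles; "qd": joint speeds; "effort": joint torques, N m; "tool_pos": TCP position; "tool_rot": TCP orientation; "wrist_force": force on the tool from outside, world axes, zero at the start; "ft_torque": the same for the moment, N m; "opening": opening from 0.0 (shut) to 1.0 (fully open).
Only numpy, scipy, OpenCV 4.12 (cv2) and the standard library are available. Lean on these libraries where they do the work, as an engineer would, in place of code of your own. Each camera call takes 0.05 s, during which the arm holds its last target.

### The job

Push the pedal of the small press fully down so that the loose steel plate comes up through its ring, then take the plate from above and put it through the sprung flap in the top of the wash-up bin, so that it lies inside and the flap has closed again over it. Leave the tins, bottle, spatula and mortar where they are.

Things in the scene. Friction and masses are not known exactly. Their poses are not given: they have to be found in the camera images.
- press: small ejector press, fixed to the table: grey base 250 x 120 x 10 mm, an upright steel ring on four posts, and a pedal lever. Origin on the table under the ring's axis; z up, the pedal lies towards its -x. Ring: bore 65 mm, outside 75 mm, rim 105 mm above the table. A ledge in the ring, 30 mm below the rim, carries the plate at the start. Base reaches from x = -190 to +60 mm.
- pedal_pad (a point): middle of the top face of the black rubber pad (45 x 55 mm) on the outer end of the pedal lever, about 168 mm from the ring's axis on the press's -x side; moves with the pedal, from about 93 mm above the table (up) to about 37 mm (fully down), within 3 mm of vertically. The pad tilts 0.27 rad towards the ring when up and as much away from it when down.
- pedal (a joint): pedal angle in rad: 0 up, 0.54 fully down at its stop; starts between 0 and 0.10. Pressing the pad needs 6 to 12 N; the lever is stiff and stays where it is left. It raises a push rod under the plate by 70 mm per rad: the rod meets the plate at 0.14 rad, and fully down it holds the plate with its underside 2 mm below the ring's rim, so that 16 mm of it stand above the rim.
- plate: loose steel disc, 60 mm diameter, 18 mm thick, about 0.3 kg (0.2 to 0.4), lying flat in the ring; at the start its top is 12 mm below the ring's rim. Origin at the centre of its underside, z up.
- bin: grey wash-up bin, fixed, 160 mm (x) x 180 mm (y) outside, 165 mm high, walls and floor 5 mm. Origin on the table under its centre, z up. Its top is closed by the flap, hinged along the +x side (a hinge strip there reaches 171 mm high, over x = 68 to 80 mm). With the flap down the opening is 145 mm (x = -75 to +68) by 170 mm (y).
- flap (a joint): angle in rad of the aluminium flap (140 x 162 mm, top face 162 mm above the table) in the top of the bin: 0 closed (level), up to 1.3 swung down into the bin about its hinge at x = +70 mm, z = 160 mm of the bin. A light spring (0.4 N at the free edge to start it, 1 N wide open) shuts it by itself; the plate's weight at its middle is enough to open it.
- tin_a: bystander: ribbed brass tin, 72 mm diameter, 105 mm high, standing beside the press on its +y side, 125 to 145 mm from the ring's axis; origin under its centre
- tin_b: bystander: ribbed brass tin, 90 mm diameter, 140 mm high; origin under its centre
- tin_c: bystander: ribbed bright steel tin, 80 mm diameter, 120 mm high; origin under its centre
- bottle: bystander: amber bottle, 60 mm diameter, 130 mm high; origin under its centre
- spatula: bystander: spatula, 170 mm long, lying in front of the bin on the robot's side; origin under its middle, x towards the blade
- mortar: bystander: white bowl-shaped mortar, 110 mm diameter, 70 mm high; origin under its centre
Things that resemble listed ones, but are neither listed nor needed, are in the scene too. There is more than one size of the plate; the one meant has the size given above.

How it is judged:
On the way:
1. the pedal is down and the plate stands up out of the ring, still centred in it (value of joint pedal above 0.46 rad and z of plate in the frame of press above 0.095 m and horizontal distance between plate and press below 0.008 m and angle between plate's own z axis and vertical below 0.15 rad), for 0.2 s.
At the end, for the whole second after the job is handed in: the plate lies at rest inside the bin (within its walls, lower than 90 mm above the table) and the flap is closed (under 0.08 rad) (x of plate in the frame of bin between -0.08 and 0.08 m and y of plate in the frame of bin between -0.09 and 0.09 m and z of plate in the frame of bin between 0 and 0.09 m and value of joint flap below 0.08 rad and linear speed of plate below 0.02 m/s); the robot touches nothing.
It fails at once if a bystander (tin, bottle, spatula or mortar) is shifted more than 40 mm or knocked over (distance of any of tin_a, tin_b, tin_c, bottle, spatula, mortar from where it was at the start of the episode above 0.04 m or angle between any of tin_a, tin_b, tin_c, bottle, mortar's own z axis and vertical above 0.5 rad).
It also fails if it takes over 51 s, if anything falls off the work surface, if the arm or the gripper's body presses on something with over 40 N, if the wrist force passes 120 N, or if a joint passes its speed limit or range.

## Working session

There is one attempt and no reset: what is moved stays moved. The work goes in short steps, Python scripts to look and compute and a tool call to move; the robot and the scene stay as the last step left them, time stands still between calls to the robot, and variables do not carry over. Pictures are saved under pics/ and viewed, and the job is handed in when it is done.

Besides the shell and the picture viewer there is one more tool, called by a JSON object that holds its "method" and its "body". apply_moves: Moves the arm, as the interface text tells. Its arguments: {"type":"object","properties":{"increments":{"type":"array"}},"required":["increments"]}

```bash
ls; mkdir -p pics
cat > h.py <<'E'
from rig import robot
import numpy as np, cv2
def cam(n):
    c=robot.camera(n); h=c["image"].shape[0]
    c["f"]=h/2/np.tan(np.radians(c["vertical_fov"])/2); c["R"]=np.array(c["R"]); c["t"]=np.array(c["t"]); return c
def save(c,name,crop=None,s=1):
    im=c["image"][:,:,::-1]
    if crop: im=im[crop[1]:crop[3],crop[0]:crop[2]]
    cv2.imwrite("pics/"+name,cv2.resize(im,None,fx=s,fy=s,interpolation=cv2.INTER_CUBIC))
def ray(c,u,v,z):
    d=c["R"].T@np.array([(u-c["cx"])/c["f"],(v-c["cy"])/c["f"],1]); o=-c["R"].T@c["t"]
    return o+d*(z-o[2])/d[2]
def cloud(c):
    v,u=np.mgrid[:400,:640]; D=c["depth"]
    P=np.stack([(u-c["cx"])/c["f"]*D,(v-c["cy"])/c["f"]*D,D],-1)
    W=(P-c["t"])@c["R"]; W[D==0]=np.nan; return W
def proj(c,X):
    p=c["R"]@np.array(X)+c["t"]; return c["cx"]+c["f"]*p[0]/p[2], c["cy"]+c["f"]*p[1]/p[2]
E
python3 - <<'E'
from h import *
for n in ["scene","side","wrist"]:
    c=cam(n); save(c,n+"0.png"); np.savez("c_%s.npz"%n,**c); print(n,c["f"],c["cx"],c["cy"],-c["R"].T@c["t"],c["R"][2], (c["depth"]>0).mean())
print(robot.get_state(), robot.grasp_offset)
E
```

```text
pics
scene 407.35541147317076 322.20567953457527 198.9517689871943 [1.27193793 0.36469703 1.09265914] [-0.52094081 -0.31889811 -0.79178575] 0.9960546875
side 468.49374533772766 321.00489930577226 201.94150269203706 [0.43548283 1.03505323 1.11201527] [ 0.11590791 -0.73301813 -0.67026098] 0.995859375
wrist 280.8700788663299 314.5896079061735 208.31165560620457 [0.10277923 0.54520792 0.38495283] [ 0.27255633 -0.09637981 -0.95730036] 0.9958046875
{'t': 0.15, 'joint_positions': array([ 1.15243654e+00,  3.51107671e-01,  1.65226364e+00, -3.47931472e-06,
        1.13909278e+00, -8.45990604e-02]), 'qd': array([-0.00053758, -0.00210474, -0.00155385,  0.00033341, -0.0034517 ,
        0.00031609]), 'effort': array([ 3.96682572e-04, -4.97475100e+01, -2.85344034e+01,  6.98522315e-02,
        2.45315710e-02, -3.58755312e-05]), 'tool_pos': array([0.18003768, 0.51939264, 0.18343285]), 'tool_rot': array([-3.14072406e+00, -7.04877729e-05,  2.80783335e+00]), 'wrist_force': array([-0.41913694, -0.11025956, -1.08615131]), 'ft_torque': array([-0.02274591,  0.01246192,  0.00185513]), 'opening': 1.00116703828554} 0.0188
```

View pics/scene0.png

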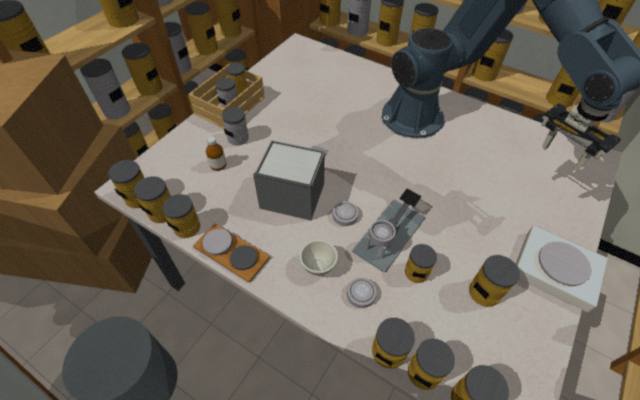

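View pics/side0.png

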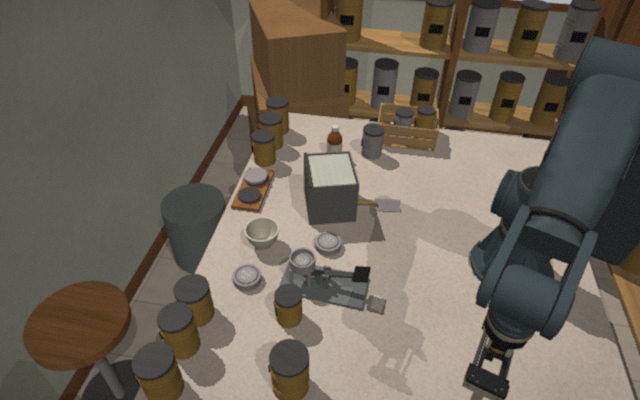

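View pics/wrist0.png

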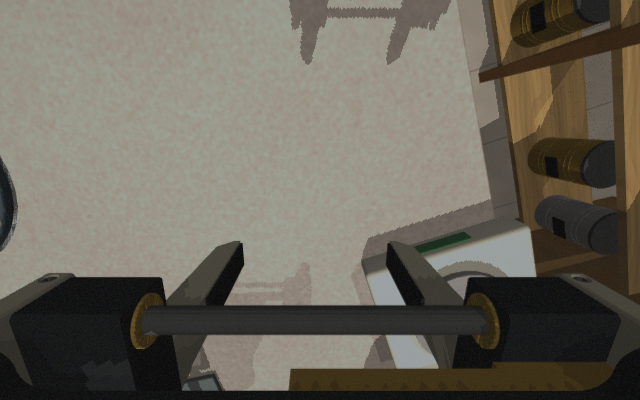

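The press is at scene (382,232), with the pad at (411,198), and the bin is at (290,178). Possible plates are the one in the ring (382,232), the dishes (346,213) and (362,292), and the tray discs (217,241) and (243,257). The one meant should be the one in the press ring. I'll confirm that in an enlarged crop and measure.

Run:
```python
from h import *
S={n:dict(np.load(f"c_{n}.npz")) for n in ["scene","side"]}
a=cv2.resize(S["scene"]["image"][175:310,320:450],None,fx=3,fy=3,interpolation=cv2.INTER_CUBIC)
b=cv2.resize(S["side"]["image"][225:330,225:400],None,fx=2.3,fy=3.857,interpolation=cv2.INTER_CUBIC)
b=cv2.resize(b,(400,405)); cv2.imwrite("pics/crop1.png",np.hstack([a,b])[:,:,::-1])
for n,(box,padbox,binbox) in {"scene":((365,215,400,250),(398,185,428,215),(250,135,335,220)),"side":((285,245,320,280),(350,262,375,285),(298,145,365,230))}.items():
    c=S[n]; W=cloud(c); hsv=cv2.cvtColor(c["image"],cv2.COLOR_RGB2HSV)
    # ring rim points
    s=W[box[1]:box[3],box[0]:box[2]].reshape(-1,3); 
    r=s[(s[:,2]>.099)&(s[:,2]<.112)]
    A=np.c_[2*r[:,:2],np.ones(len(r))]; x=np.linalg.lstsq(A,(r[:,:2]**2).sum(1),rcond=None)[0]
    print(n,"ring",x[:2],np.sqrt(x[2]+x[0]**2+x[1]**2),len(r), (r[:,:2].min(0)+r[:,:2].max(0))/2, np.ptp(r[:,:2],axis=0), r[:,2].mean())
    q=s[(np.hypot(*(s[:,:2]-x[:2]).T)<.02)]; print(" plate z",np.median(q[:,2]),"xy",len(q))
    s=W[padbox[1]:padbox[3],padbox[0]:padbox[2]]; h=hsv[padbox[1]:padbox[3],padbox[0]:padbox[2]]
    m=(h[...,2]<60)&(s[...,2]>.05); p=s[m]; print(" pad",np.median(p,axis=0),p.min(0),p.max(0),m.sum()); 
    rc=cv2.minAreaRect((p[:,:2]*1000).astype(np.float32)); print(rc)
    s=W[binbox[1]:binbox[3],binbox[0]:binbox[2]].reshape(-1,3); p=s[(s[:,2]>.155)&(s[:,2]<.18)]
    print(" bin",cv2.minAreaRect((p[:,:2]*1000).astype(np.float32)),p[:,2].mean(),len(p)); p=p[p[:,2]>.167]; print("  hinge",p.mean(0),len(p))
```

```text
scene ring [0.62233526 0.17405559] 0.03458328080351027 170 [0.62225851 0.17427782] [0.07446196 0.07347045] 0.10438388269314805
 plate z 0.09414617751734362 xy 162
 pad [0.45564423 0.18729944 0.08755071] [0.43097142 0.16070064 0.07535341] [0.47673721 0.21304183 0.09795513] 201
((454.1079406738281, 187.16998291015625), (51.928863525390625, 44.691917419433594), 87.04620361328125)
 bin ((596.734375, -168.05885314941406), (167.36273193359375, 180.58590698242188), 17.063329696655273) 0.16351612165561558 2355
  hinge [ 0.64914502 -0.14560435  0.17063309] 277
side ring [0.62173205 0.17285638] 0.03443183989241071 169 [0.62154104 0.17337631] [0.07440973 0.07573102] 0.10412295101936422
 plate z 0.09368860373917386 xy 173
 pad [0.45290223 0.19035449 0.08767652] [0.4310843  0.16049809 0.06753601] [0.48149265 0.21435371 0.09620896] 228
((456.17095947265625, 187.59909057617188), (50.71711349487305, 53.429405212402344), 1.3823230266571045)
 bin ((596.8935546875, -170.218505859375), (160.93553161621094, 190.6356201171875), 17.10540008544922) 0.16358408469142077 1786
  hinge [ 0.63057199 -0.15711532  0.17036066] 226
```

View pics/crop1.png

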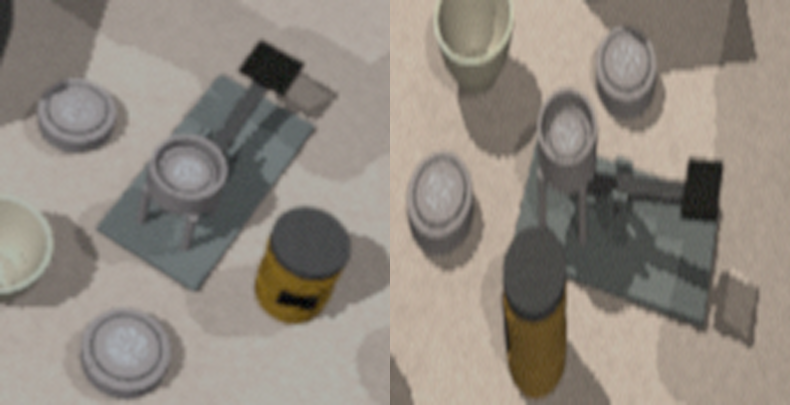

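The plate in the ring (scene crop centre) is the one meant. It's seated inside the four-post ring and its top is below the rim. The others sit in dishes or on the tray. The pad centre is about (0.455, 0.188), the ring about (0.622, 0.1735), and the bin about (0.597, -0.169) with yaw 17°. First I'll move above the pad with the fingers shut.

{"method": "apply_moves", "body": {"increments": [{"x": 2.3,"y": -2.8,"az": 1.2,"claw": -1},{"x": 2.3,"y": -2.8,"az": 1.2,"claw": -1},{"x": 2.3,"y": -2.8,"az": 1.2,"claw": -1},{"x": 2.3,"y": -2.8,"az": 1.2,"claw": -1},{"x": 2.3,"y": -2.8,"az": 1.2,"claw": -1},{"x": 2.3,"y": -2.8,"az": 1.2,"claw": -1},{"x": 2.3,"y": -2.8,"az": 1.2,"claw": -1},{"x": 2.3,"y": -2.8,"az": 1.2,"claw": -1},{"x": 2.3,"y": -2.8,"az": 1.2,"claw": -1},{"x": 2.3,"y": -2.8,"az": 1.2,"claw": -1},{"x": 2.3,"y": -2.8,"az": 1.2,"claw": -1},{"x": 2.3,"y": -2.8,"az": 1.2,"claw": -1},{"claw": -1},{"claw": -1}]}}

```text
invalid input
```

Run:
```python
from h import *
c=dict(np.load("c_scene.npz")); W=cloud(c)
for n,(u,v) in dict(tin_a=(421,254),tin_b=(497,265),mortar=(319,260)).items(): print(n,np.nanmedian(W[v-2:v+3,u-2:u+3].reshape(-1,3),axis=0))
```

```text
tin_a [0.63493687 0.30122269 0.10559774]
tin_b [0.58012017 0.48623052 0.14086984]
mortar [0.7606467  0.04406494 0.00862607]
```

The call was refused, probably because every key has to be given.

{"method": "apply_moves", "body": {"increments": [{"ax": 0,"ay": 0,"az": 1.2,"x": 2.3,"y": -2.8,"z": 0,"claw": -1},{"ax": 0,"ay": 0,"az": 1.2,"x": 2.3,"y": -2.8,"z": 0,"claw": -1},{"ax": 0,"ay": 0,"az": 1.2,"x": 2.3,"y": -2.8,"z": 0,"claw": -1},{"ax": 0,"ay": 0,"az": 1.2,"x": 2.3,"y": -2.8,"z": 0,"claw": -1},{"ax": 0,"ay": 0,"az": 1.2,"x": 2.3,"y": -2.8,"z": 0,"claw": -1},{"ax": 0,"ay": 0,"az": 1.2,"x": 2.3,"y": -2.8,"z": 0,"claw": -1},{"ax": 0,"ay": 0,"az": 1.2,"x": 2.3,"y": -2.8,"z": 0,"claw": -1},{"ax": 0,"ay": 0,"az": 1.2,"x": 2.3,"y": -2.8,"z": 0,"claw": -1},{"ax": 0,"ay": 0,"az": 1.2,"x": 2.3,"y": -2.8,"z": 0,"claw": -1},{"ax": 0,"ay": 0,"az": 1.2,"x": 2.3,"y": -2.8,"z": 0,"claw": -1},{"ax": 0,"ay": 0,"az": 1.2,"x": 2.3,"y": -2.8,"z": 0,"claw": -1},{"ax": 0,"ay": 0,"az": 1.2,"x": 2.3,"y": -2.8,"z": 0,"claw": -1},{"ax": 0,"ay": 0,"az": 0,"x": 0,"y": 0,"z": 0,"claw": -1}]}}

```text
t: 1.23
tool_pos: [0.4632, 0.1658, 0.1818]
tool_rot: [-3.139, -0.001, 3.078]
wrist_force: [-0.5, 0.4, -0.5]
opening: 0.119
```

{"method": "apply_moves", "body": {"increments": [{"ax": 0,"ay": 0,"az": 0,"x": -0.8,"y": 2.2,"z": 0,"claw": -1},{"ax": 0,"ay": 0,"az": 0,"x": 0,"y": 0,"z": -2.5,"claw": -1},{"ax": 0,"ay": 0,"az": 0,"x": 0,"y": 0,"z": -2.5,"claw": -1},{"ax": 0,"ay": 0,"az": 0,"x": 0,"y": 0,"z": -2.0,"claw": -1},{"ax": 0,"ay": 0,"az": 0,"x": 0,"y": 0,"z": 0,"claw": -1}]}}

```text
t: 1.65
tool_pos: [0.4561, 0.1871, 0.1099]
tool_rot: [-3.14, 0.001, 3.071]
wrist_force: [-1.4, 0.3, -0.2]
opening: 0.004
```

{"method": "apply_moves", "body": {"increments": [{"ax": 0,"ay": 0,"az": 0,"x": 0,"y": 0,"z": -1.0,"claw": -1},{"ax": 0,"ay": 0,"az": 0,"x": 0,"y": 0,"z": -0.8,"claw": -1},{"ax": 0,"ay": 0,"az": 0,"x": 0,"y": 0,"z": -0.8,"claw": -1},{"ax": 0,"ay": 0,"az": 0,"x": 0,"y": 0,"z": -0.8,"claw": -1},{"ax": 0,"ay": 0,"az": 0,"x": 0,"y": 0,"z": -0.8,"claw": -1}]}}

```text
t: 2.07
tool_pos: [0.457, 0.1885, 0.0689]
tool_rot: [-3.141, 0.004, 3.072]
wrist_force: [-0.2, -0.6, 0.2]
opening: 0.004
```

Run:
```python
from h import *
print(robot.get_state()["wrist_force"])
c=cam("side"); save(c,"side1.png",(240,200,420,330),4)
```

```text
[-0.21826131 -0.6022137   0.24073132]
```

View pics/side1.png

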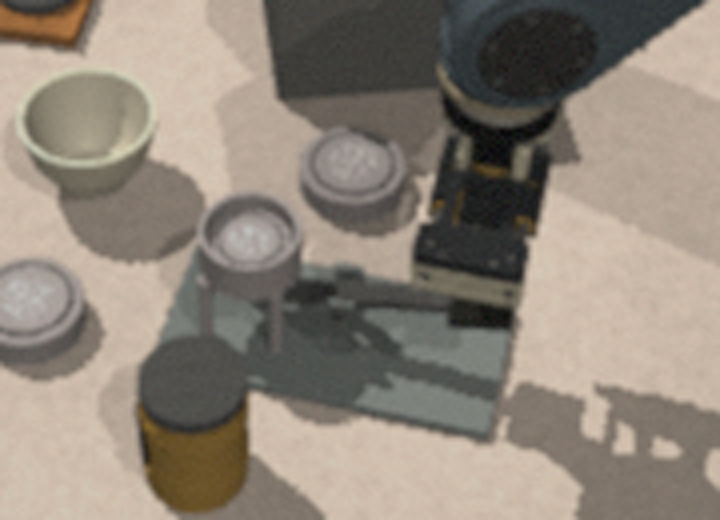

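The pad at crop (480,315) has followed the fingers down and now stays where it is left. I'll keep pressing.

{"method": "apply_moves", "body": {"increments": [{"ax": 0,"ay": 0,"az": 0,"x": 0,"y": 0,"z": -0.7,"claw": -1},{"ax": 0,"ay": 0,"az": 0,"x": 0,"y": 0,"z": -0.7,"claw": -1},{"ax": 0,"ay": 0,"az": 0,"x": 0,"y": 0,"z": -0.7,"claw": -1},{"ax": 0,"ay": 0,"az": 0,"x": 0,"y": 0,"z": -0.5,"claw": -1}]}}

```text
t: 2.45
tool_pos: [0.4559, 0.1885, 0.0405]
tool_rot: [-3.141, 0.001, 3.072]
wrist_force: [-5.9, 1.1, 10.3]
opening: 0.008
```

{"method": "apply_moves", "body": {"increments": [{"ax": 0,"ay": 0,"az": 0,"x": 0,"y": 0,"z": -0.3,"claw": -1},{"ax": 0,"ay": 0,"az": 0,"x": 0,"y": 0,"z": -0.2,"claw": -1}]}}

```text
t: 2.62
tool_pos: [0.4548, 0.1885, 0.0347]
tool_rot: [-3.141, -0.001, 3.071]
wrist_force: [-3.4, 0.6, 8.4]
opening: 0.005
```

{"method": "apply_moves", "body": {"increments": [{"ax": 0,"ay": 0,"az": 0,"x": 0,"y": 0,"z": -0.2,"claw": -1},{"ax": 0,"ay": 0,"az": 0,"x": 0,"y": 0,"z": -0.1,"claw": -1}]}}

```text
t: 2.78
tool_pos: [0.4543, 0.1886, 0.0314]
tool_rot: [-3.141, -0.002, 3.071]
wrist_force: [-2.2, -0.3, 8.6]
opening: 0.006
```

Run:
```python
from h import *
print(robot.get_state()["wrist_force"])
c=cam("side"); save(c,"side2.png",(240,200,420,330),4)
for n in ["side","scene"]:
    c=cam(n); W=cloud(c).reshape(-1,3); d=np.hypot(W[:,0]-.622,W[:,1]-.1735)
    q=W[(d<.045)&(W[:,2]>.112)&(W[:,2]<.14)]
    print(n,len(q),np.median(W[(d<.015)&(W[:,2]>.08)][:,2]), (q[:,:2].min(0)+q[:,:2].max(0))/2 if len(q) else None, np.ptp(q,axis=0) if len(q) else None)
```

```text
[-2.16235873 -0.29363362  8.59699994]
side 0 0.10303847378587094 None None
scene 0 0.10354541223787417 None None
```

View pics/side2.png

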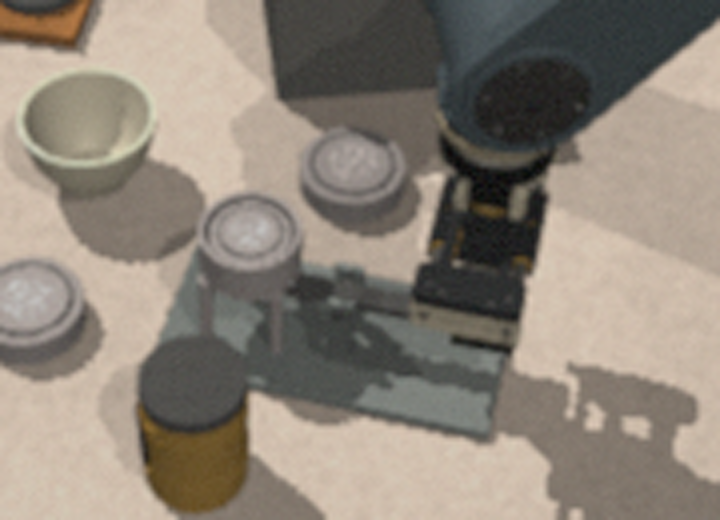

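The plate has only risen about 10 mm, which puts the pedal near 0.29 rad, yet the TCP is at 31 mm. I need to see where the contact is.

Run:
```python
from h import *
st=robot.get_state(); print(st["tool_pos"])
ims=[]
for n in ["scene","side"]:
    c=cam(n); p=st["tool_pos"]; u,v=map(int,proj(c,p)); print(n,u,v,c["depth"][v,u],(c["R"]@p+c["t"])[2])
    im=cv2.resize(c["image"][v-50:v+50,u-50:u+50],None,fx=4,fy=4,interpolation=cv2.INTER_CUBIC); cv2.circle(im,(200,200),4,(255,0,0),1); ims.append(im)
cv2.imwrite("pics/c3.png",np.hstack(ims)[:,:,::-1]); save(cam("wrist"),"w3.png")
```

```text
[0.45431943 0.18856599 0.0313557 ]
scene 407 207 1.290464 1.322423633262507
side 358 286 1.312245 1.346997737738161
```

View pics/c3.png

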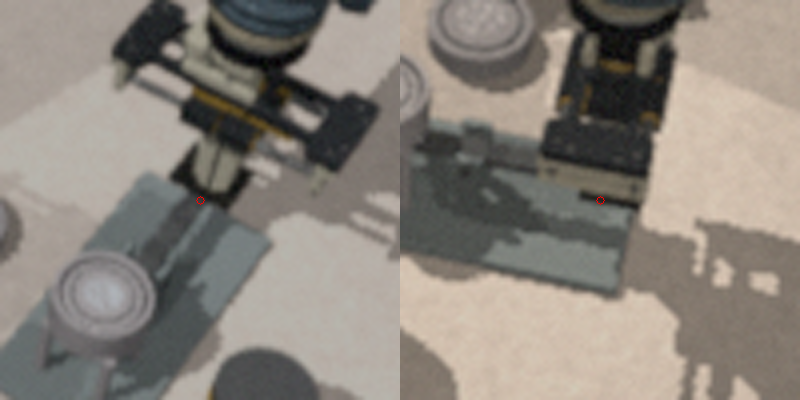

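View pics/w3.png

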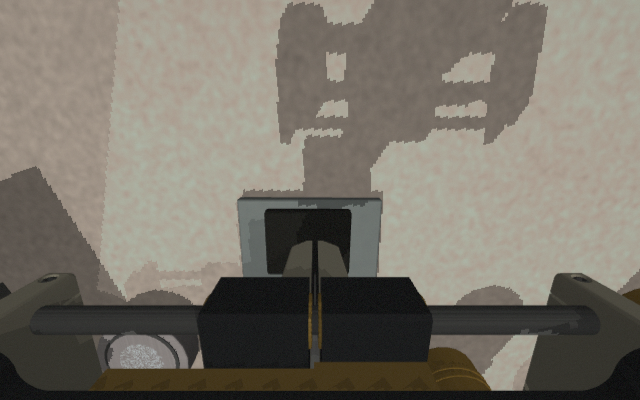

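Run:
```python
from h import *
c0={n:dict(np.load(f"c_{n}.npz")) for n in ["scene","side","wrist"]}
for n,c in c0.items():
    W=cloud(c).reshape(-1,3); m=(np.abs(W[:,0]-.18)<.08)&(np.abs(W[:,1]-.52)<.1)&(W[:,2]>.03)&(W[:,2]<.4)
    z=np.sort(W[m][:,2]); print(n,"start lowest",z[:8], np.percentile(z,[1,5,20]) if len(z) else 0)
    k=np.argsort(W[m][:,2])[:15]; print(W[m][k].round(3)[::3])
st=robot.get_state(); p=st["tool_pos"]
for n in ["scene","wrist"]:
    c=cam(n); W=cloud(c); hsv=cv2.cvtColor(c["image"],cv2.COLOR_RGB2HSV)
    m=(np.abs(W[...,0]-p[0])<.05)&(np.abs(W[...,1]-p[1])<.05)&(W[...,2]>.025)&(W[...,2]<.12)
    dark=m&(hsv[...,2]<60); print(n,"pad",np.median(W[dark&(W[...,2]<.08)],axis=0),dark.sum())
    li=m&(hsv[...,2]>=70); q=W[li]; q=q[np.argsort(q[:,2])]; print(" light",len(q),q[:10:2].round(3))
```

```text
scene start lowest [0.21952755 0.22085234 0.22103423 0.22147277 0.22209664 0.22239962
 0.22287306 0.22302063] [0.22765745 0.25045496 0.31846655]
[[0.201 0.568 0.22 ]
 [0.167 0.468 0.221]
 [0.172 0.471 0.223]
 [0.171 0.474 0.224]
 [0.202 0.575 0.224]]
side start lowest [0.21725812 0.21765565 0.21800574 0.21893548 0.21899561 0.22142538
 0.22184606 0.22211866] [0.22780252 0.2599715  0.32032719]
[[0.17  0.472 0.217]
 [0.156 0.475 0.219]
 [0.163 0.476 0.222]
 [0.159 0.478 0.222]
 [0.206 0.565 0.224]]
wrist start lowest [0.21808713 0.21816166 0.2183849  0.218435   0.21851503 0.21876282
 0.21886477 0.21896977] [0.23246274 0.26354473 0.31459334]
[[0.167 0.473 0.218]
 [0.169 0.472 0.218]
 [0.189 0.564 0.219]
 [0.199 0.561 0.219]
 [0.159 0.476 0.219]]
scene pad [0.46276358 0.19117451 0.06668165] 85
 light 177 [[0.502 0.185 0.056]
 [0.475 0.185 0.057]
 [0.484 0.193 0.058]
 [0.501 0.176 0.059]
 [0.487 0.191 0.059]]
wrist pad [0.43760513 0.18073925 0.06656833] 4175
 light 1288 [[0.428 0.157 0.065]
 [0.445 0.192 0.066]
 [0.445 0.191 0.067]
 [0.445 0.19  0.067]
 [0.444 0.185 0.068]]
```

All three cameras agree that the real fingertips are about 34 mm above the reported TCP. At the start the tips were at 0.218 against a reported 0.184, and now they sit on the pad at about 0.066 against 0.031. I'll work from the measured tip height, tip = TCP + 0.034, and carry on to about TCP 0.003.

{"method": "apply_moves", "body": {"increments": [{"ax": 0,"ay": 0,"az": 0,"x": 0,"y": 0,"z": -0.6,"claw": -1},{"ax": 0,"ay": 0,"az": 0,"x": 0,"y": 0,"z": -0.6,"claw": -1},{"ax": 0,"ay": 0,"az": 0,"x": 0,"y": 0,"z": -0.4,"claw": -1}]}}

```text
t: 3.43
tool_pos: [0.4544, 0.1887, 0.0162]
tool_rot: [-3.141, -0.002, 3.071]
wrist_force: [-2.4, -1.4, 10.3]
opening: 0.008
```

{"method": "apply_moves", "body": {"increments": [{"ax": 0,"ay": 0,"az": 0,"x": 0,"y": 0,"z": -0.4,"claw": -1},{"ax": 0,"ay": 0,"az": 0,"x": 0,"y": 0,"z": -0.3,"claw": -1},{"ax": 0,"ay": 0,"az": 0,"x": 0,"y": 0,"z": -0.2,"claw": -1}]}}

```text
t: 3.68
tool_pos: [0.4552, 0.1887, 0.0075]
tool_rot: [-3.141, -0.0, 3.071]
wrist_force: [-2.6, -1.7, 8.3]
opening: 0.004
```

{"method": "apply_moves", "body": {"increments": [{"ax": 0,"ay": 0,"az": 0,"x": 0,"y": 0,"z": -0.2,"claw": -1},{"ax": 0,"ay": 0,"az": 0,"x": 0,"y": 0,"z": -0.2,"claw": -1}]}}

```text
t: 3.85
tool_pos: [0.4559, 0.1887, 0.0047]
tool_rot: [-3.141, 0.001, 3.071]
wrist_force: [-13.6, -4.1, 44.9]
opening: 0.003
```

The force jumped to 45 N, so the pedal is at its stop. I'll back off and check.

{"method": "apply_moves", "body": {"increments": [{"ax": 0,"ay": 0,"az": 0,"x": 0,"y": 0,"z": 0.2,"claw": -1},{"ax": 0,"ay": 0,"az": 0,"x": 0,"y": 0,"z": 1.5,"claw": -1},{"ax": 0,"ay": 0,"az": 0,"x": 0,"y": 0,"z": 3,"claw": -1},{"ax": 0,"ay": 0,"az": 0,"x": 0,"y": 0,"z": 4,"claw": -1},{"ax": 0,"ay": 0,"az": 0,"x": 0,"y": 0,"z": 4,"claw": 1},{"ax": 0,"ay": 0,"az": 0,"x": 0,"y": 0,"z": 4,"claw": 1},{"ax": 0,"ay": 0,"az": 0,"x": 0,"y": 0,"z": 0,"claw": 1}]}}

```text
t: 4.43
tool_pos: [0.4544, 0.1878, 0.1769]
tool_rot: [-3.14, -0.001, 3.071]
wrist_force: [1.3, -0.2, 0.5]
opening: 0.17
```

Run:
```python
from h import *
ims=[]
for n in ["side","scene"]:
    c=cam(n); W=cloud(c).reshape(-1,3); d=np.hypot(W[:,0]-.622,W[:,1]-.1735)
    q=W[(d<.045)&(W[:,2]>.116)&(W[:,2]<.126)]
    r=W[(d<.045)&(W[:,2]>.100)&(W[:,2]<.110)]
    print(n,len(q),np.median(q[:,2]), "rect",cv2.minEnclosingCircle((q[:,:2]*1000).astype(np.float32)), np.percentile(r[:,2],[10,50,90]))
    A=np.c_[q[:,:2],np.ones(len(q))]; print(" slope",np.linalg.lstsq(A,q[:,2],rcond=None)[0][:2])
    u,v=map(int,proj(c,[.56,.18,.08])); ims.append(cv2.resize(c["image"][v-50:v+50,u-50:u+50],None,fx=4,fy=4,interpolation=cv2.INTER_CUBIC))
cv2.imwrite("pics/c4.png",np.hstack(ims)[:,:,::-1])
```

```text
side 284 0.12212332831475667 rect ((622.6116333007812, 173.14279174804688), 31.922252655029297) [0.10217291 0.10525364 0.10849408]
 slope [ 0.00028245 -0.01878953]
scene 295 0.12245079388812709 rect ((620.4320678710938, 175.30943298339844), 31.433177947998047) [0.10243352 0.10480029 0.10828238]
 slope [-0.00834981  0.00775236]
```

View pics/c4.png

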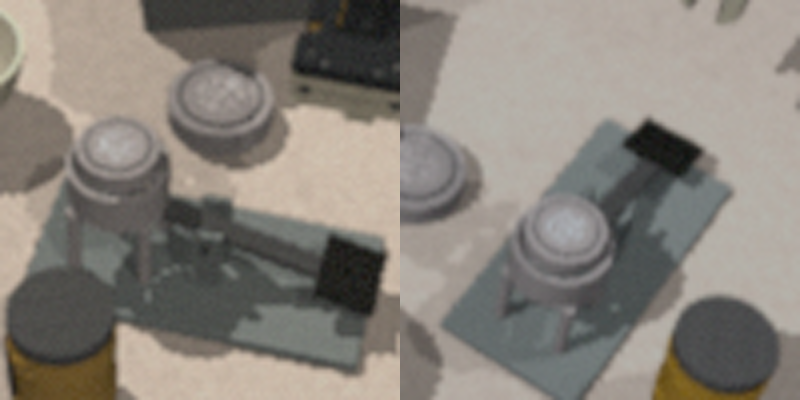

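The plate is up: top at 0.122, level, centred at (0.6215, 0.174), diameter about 61–62 mm, and the pad is down. I'll move over the ring with the fingers open.

{"method": "apply_moves", "body": {"increments": [{"ax": 0,"ay": 0,"az": 0,"x": 3.3,"y": -0.3,"z": 0,"claw": 1},{"ax": 0,"ay": 0,"az": 0,"x": 3.3,"y": -0.3,"z": 0,"claw": 1},{"ax": 0,"ay": 0,"az": 0,"x": 3.3,"y": -0.3,"z": 0,"claw": 1},{"ax": 0,"ay": 0,"az": 0,"x": 3.3,"y": -0.3,"z": 0,"claw": 1},{"ax": 0,"ay": 0,"az": 0,"x": 3.3,"y": -0.3,"z": 0,"claw": 1},{"ax": 0,"ay": 0,"az": 0,"x": 0,"y": 0,"z": 0,"claw": 1},{"ax": 0,"ay": 0,"az": 0,"x": 0,"y": 0,"z": 0,"claw": 1},{"ax": 0,"ay": 0,"az": 0,"x": 0,"y": 0,"z": 0,"claw": 1}]}}

```text
t: 5.2
tool_pos: [0.6179, 0.1691, 0.1541]
tool_rot: [-3.132, -0.027, 3.072]
wrist_force: [0.4, -0.6, -0.8]
opening: 0.829
```

{"method": "apply_moves", "body": {"increments": [{"ax": 0,"ay": 0,"az": 0,"x": 0.35,"y": 0.5,"z": 0,"claw": 1},{"ax": 0,"ay": 0,"az": 0,"x": 0,"y": 0,"z": 0,"claw": 1}]}}

```text
t: 5.37
tool_pos: [0.6196, 0.1746, 0.1522]
tool_rot: [-3.131, -0.03, 3.072]
wrist_force: [0.3, 0.5, 1.0]
opening: 0.969
```

Run:
```python
from h import *
st=robot.get_state(); print(st["tool_pos"],st["tool_rot"],st["joint_positions"]); p=st["tool_pos"]
for n in ["scene","side","wrist"]:
    c=cam(n); W=cloud(c).reshape(-1,3); m=(np.abs(W[:,0]-p[0])<.05)&(np.abs(W[:,1]-p[1])<.075)&(W[:,2]>.14)&(W[:,2]<.215)
    q=W[m]
    for s in (-1,1):
        k=q[(q[:,1]-p[1])*s>0]; k=k[np.argsort(k[:,2])][:20]; print(n,s,len(k),k[:,2].round(3)[:6], k.mean(0))
    save(c,n+"5.png")
```

```text
[0.61957865 0.17455593 0.15224177] [-3.13076424 -0.0302343   3.07180076] [ 0.20341801  0.56978744  1.3922578  -0.00242517  1.2115824  -1.29686122]
scene -1 20 [0.186 0.189 0.19  0.19  0.192 0.194] [0.6216598  0.12809803 0.19690883]
scene 1 20 [0.186 0.189 0.193 0.194 0.196 0.196] [0.63179501 0.22923079 0.19835464]
side -1 17 [0.192 0.193 0.193 0.198 0.2   0.202] [0.61315635 0.12502435 0.2030373 ]
side 1 20 [0.188 0.19  0.19  0.193 0.196 0.196] [0.62129    0.2316562  0.19891846]
wrist -1 20 [0.189 0.189 0.189 0.189 0.189 0.189] [0.61258303 0.1263884  0.18920379]
wrist 1 20 [0.187 0.187 0.187 0.188 0.188 0.188] [0.61907065 0.22118801 0.18818434]
```

View pics/wrist5.png

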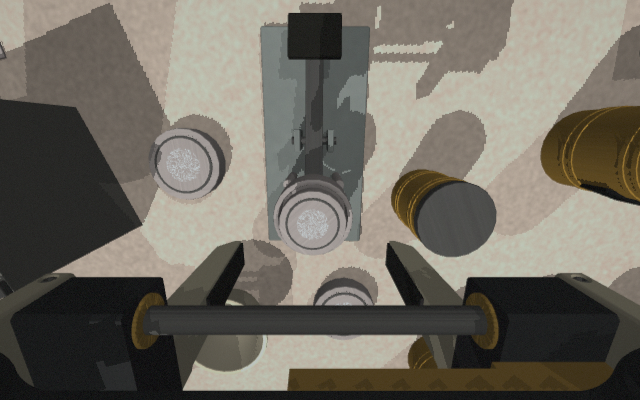

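View pics/scene5.png

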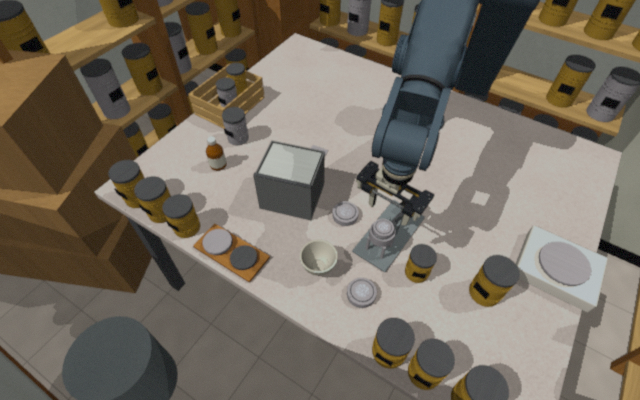

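Tips are at z ≈ 0.187 for TCP 0.152 (offset 0.035) and centred on the plate in y. I'll take out the 1.8° tilt and descend.

{"method": "apply_moves", "body": {"increments": [{"ax": 0.5,"ay": -1.8,"az": 0,"x": 0.2,"y": -0.05,"z": 0,"claw": 1},{"ax": 0,"ay": 0,"az": 0,"x": 0,"y": 0,"z": -2,"claw": 1},{"ax": 0,"ay": 0,"az": 0,"x": 0,"y": 0,"z": -2,"claw": 1},{"ax": 0,"ay": 0,"az": 0,"x": 0,"y": 0,"z": -1.5,"claw": 1},{"ax": 0,"ay": 0,"az": 0,"x": 0,"y": 0,"z": 0,"claw": 1}]}}

```text
t: 5.93
tool_pos: [0.6217, 0.1745, 0.0999]
tool_rot: [3.139, 0.009, 3.073]
wrist_force: [-0.3, -0.1, -1.0]
opening: 1.001
```

{"method": "apply_moves", "body": {"increments": [{"ax": 0,"ay": 0.4,"az": 0,"x": 0,"y": -0.05,"z": -1.5,"claw": 1},{"ax": 0,"ay": 0,"az": 0,"x": 0,"y": 0,"z": -0.8,"claw": 1},{"ax": 0,"ay": 0,"az": 0,"x": 0,"y": 0,"z": 0,"claw": 1}]}}

```text
t: 6.18
tool_pos: [0.6221, 0.1743, 0.0771]
tool_rot: [3.139, 0.004, 3.074]
wrist_force: [-0.1, -0.8, 0.5]
opening: 0.997
```

Run:
```python
from h import *
st=robot.get_state(); print(st["tool_pos"],st["tool_rot"],st["wrist_force"]); p=st["tool_pos"]
for n in ["scene","side","wrist"]:
    c=cam(n); W=cloud(c).reshape(-1,3); d=np.hypot(W[:,0]-.6215,W[:,1]-.174); m=(np.abs(W[:,0]-p[0])<.03)&(np.abs(W[:,1]-p[1])<.075)&(W[:,2]>.09)&(W[:,2]<.215)&(d>.042)
    q=W[m]
    for s in (-1,1):
        k=q[(q[:,1]-p[1])*s>0]; k=k[np.argsort(k[:,2])][:20]; print(n,s,len(k),k[:,2].round(3)[:6], k.mean(0))
    if n=="side": save(c,"side6.png",(250,200,380,300),5)
```

```text
[0.62213289 0.17432926 0.07709749] [3.13917048 0.00399073 3.07397235] [-0.14364994 -0.77753315  0.46615449]
scene -1 20 [0.113 0.114 0.116 0.117 0.117 0.118] [0.62230532 0.1260341  0.12100261]
scene 1 20 [0.113 0.117 0.117 0.12  0.12  0.122] [0.63209694 0.22993602 0.12429181]
side -1 20 [0.113 0.121 0.123 0.124 0.128 0.132] [0.61489376 0.12544321 0.14190399]
side 1 20 [0.122 0.123 0.123 0.125 0.126 0.126] [0.62324249 0.23422393 0.12877475]
wrist -1 20 [0.113 0.114 0.114 0.114 0.114 0.114] [0.61383513 0.12602647 0.11403265]
wrist 1 20 [0.114 0.114 0.114 0.114 0.114 0.114] [0.61982609 0.22140152 0.11436059]
```

View pics/side6.png

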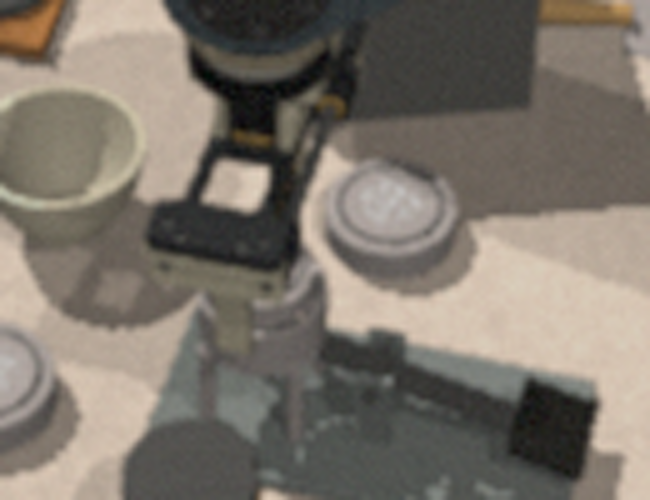

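Tips are at about 0.1125, straddling the plate above the rim. I'll go 0.35 cm lower and close.

{"method": "apply_moves", "body": {"increments": [{"ax": 0,"ay": 0,"az": 0,"x": 0,"y": 0,"z": -0.35,"claw": 1},{"ax": 0,"ay": 0,"az": 0,"x": 0,"y": 0,"z": 0,"claw": -1},{"ax": 0,"ay": 0,"az": 0,"x": 0,"y": 0,"z": 0,"claw": -1},{"ax": 0,"ay": 0,"az": 0,"x": 0,"y": 0,"z": 0,"claw": -1},{"ax": 0,"ay": 0,"az": 0,"x": 0,"y": 0,"z": 0,"claw": -1},{"ax": 0,"ay": 0,"az": 0,"x": 0,"y": 0,"z": 0,"claw": -1},{"ax": 0,"ay": 0,"az": 0,"x": 0,"y": 0,"z": 0,"claw": -1},{"ax": 0,"ay": 0,"az": 0,"x": 0,"y": 0,"z": 0,"claw": -1}]}}

```text
t: 7.0
tool_pos: [0.6241, 0.1742, 0.0773]
tool_rot: [3.139, 0.009, 3.074]
wrist_force: [0.1, 0.6, -0.6]
opening: 0.637
```

The opening is 0.637 (about 59 mm), so the plate is gripped. I'll lift.

{"method": "apply_moves", "body": {"increments": [{"ax": 0,"ay": 0,"az": 0,"x": 0,"y": 0,"z": 0.5,"claw": -1},{"ax": 0,"ay": 0,"az": 0,"x": 0,"y": 0,"z": 1,"claw": -1},{"ax": 0,"ay": 0,"az": 0,"x": 0,"y": 0,"z": 2,"claw": -1},{"ax": 0,"ay": 0,"az": 0,"x": 0,"y": 0,"z": 3,"claw": -1},{"ax": 0,"ay": 0,"az": 0,"x": 0,"y": 0,"z": 3,"claw": -1},{"ax": 0,"ay": 0,"az": 0,"x": 0,"y": 0,"z": 3,"claw": -1},{"ax": 0,"ay": 0,"az": 0,"x": 0,"y": 0,"z": 1,"claw": -1}]}}

```text
t: 7.58
tool_pos: [0.6197, 0.174, 0.2164]
tool_rot: [3.14, -0.0, 3.074]
wrist_force: [0.5, 1.0, -1.0]
opening: 0.634
```

Run:
```python
from h import *
p=robot.get_state()["tool_pos"]
ims=[]
for n in ["side","scene"]:
    c=cam(n); u,v=map(int,proj(c,p+[0,0,.03])); ims.append(cv2.resize(c["image"][v-50:v+50,u-50:u+50],None,fx=4,fy=4,interpolation=cv2.INTER_CUBIC))
    W=cloud(c).reshape(-1,3); d=np.hypot(W[:,0]-p[0],W[:,1]-p[1]); q=W[(d<.035)&(W[:,2]>p[2]-.02)&(W[:,2]<p[2]+.1)]; print(n,np.percentile(q[:,2],[0,2,10,25,50]),np.median(q,axis=0))
cv2.imwrite("pics/c7.png",np.hstack(ims)[:,:,::-1])
```

```text
side [0.24117403 0.24369931 0.24713693 0.25504346 0.26006439] [0.60279447 0.18801832 0.26006439]
scene [0.24343153 0.24689476 0.25390428 0.26004254 0.26183042] [0.62493286 0.17323792 0.26183042]
```

View pics/c7.png

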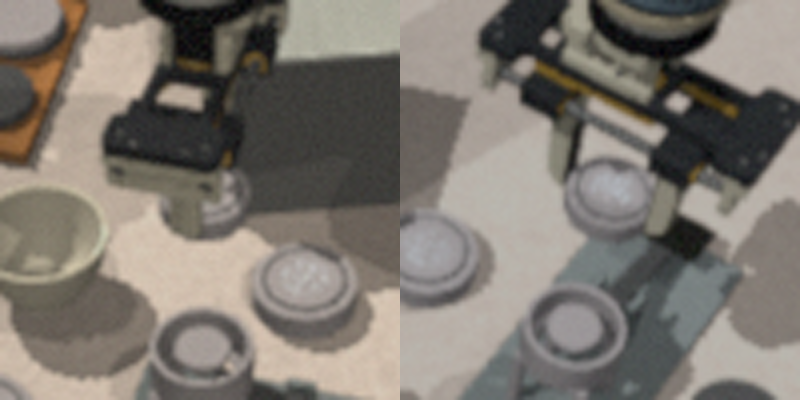

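The plate is held level in the jaws at crop (610,195), bottom at about 0.242 (TCP + 0.026), and the ring is empty. Next I'll go over the bin, about 20 mm towards the free-edge side, and turn the jaws to the bin's y axis.

{"method": "apply_moves", "body": {"increments": [{"ax": 0,"ay": 0,"az": 2.1,"x": -0.4,"y": -3.5,"z": 0,"claw": -1},{"ax": 0,"ay": 0,"az": 2.1,"x": -0.4,"y": -3.5,"z": 0,"claw": -1},{"ax": 0,"ay": 0,"az": 2.1,"x": -0.4,"y": -3.5,"z": 0,"claw": -1},{"ax": 0,"ay": 0,"az": 2.1,"x": -0.4,"y": -3.5,"z": 0,"claw": -1},{"ax": 0,"ay": 0,"az": 2.1,"x": -0.4,"y": -3.5,"z": 0,"claw": -1},{"ax": 0,"ay": 0,"az": 2.1,"x": -0.4,"y": -3.5,"z": 0,"claw": -1},{"ax": 0,"ay": 0,"az": 2.1,"x": -0.4,"y": -3.5,"z": 0,"claw": -1},{"ax": 0,"ay": 0,"az": 2.1,"x": -0.4,"y": -3.5,"z": 0,"claw": -1},{"ax": 0,"ay": 0,"az": 2.1,"x": -0.4,"y": -3.5,"z": 0,"claw": -1},{"ax": 0,"ay": 0,"az": 2.1,"x": -0.4,"y": -3.4,"z": 0,"claw": -1},{"ax": 0,"ay": 0,"az": 0,"x": 0,"y": 0,"z": 0,"claw": -1}]}}

```text
t: 8.6
tool_pos: [0.5644, -0.1862, 0.1882]
tool_rot: [3.129, -0.031, -2.818]
wrist_force: [-0.2, 0.0, -3.6]
opening: 0.638
```

{"method": "apply_moves", "body": {"increments": [{"ax": 0,"ay": -1.9,"az": 0,"x": 1.4,"y": 1.1,"z": 0.5,"claw": -1},{"ax": 0,"ay": 0,"az": 0,"x": 0,"y": 0,"z": 0.5,"claw": -1},{"ax": 0,"ay": 0,"az": 0,"x": 0,"y": 0,"z": 0,"claw": -1}]}}

```text
t: 8.85
tool_pos: [0.5768, -0.1747, 0.1931]
tool_rot: [3.134, -0.004, -2.822]
wrist_force: [-0.6, -0.1, -2.7]
opening: 0.636
```

Run:
```python
from h import *
for n in ["side","scene"]: save(cam(n),n+"8.png",(230,100,430,240),4)
```

```text
(no output)
```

View pics/side8.png

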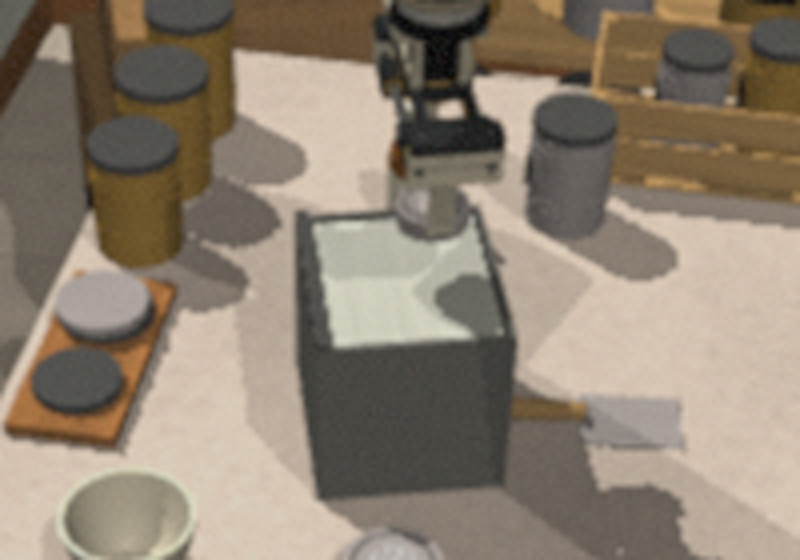

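View pics/scene8.png

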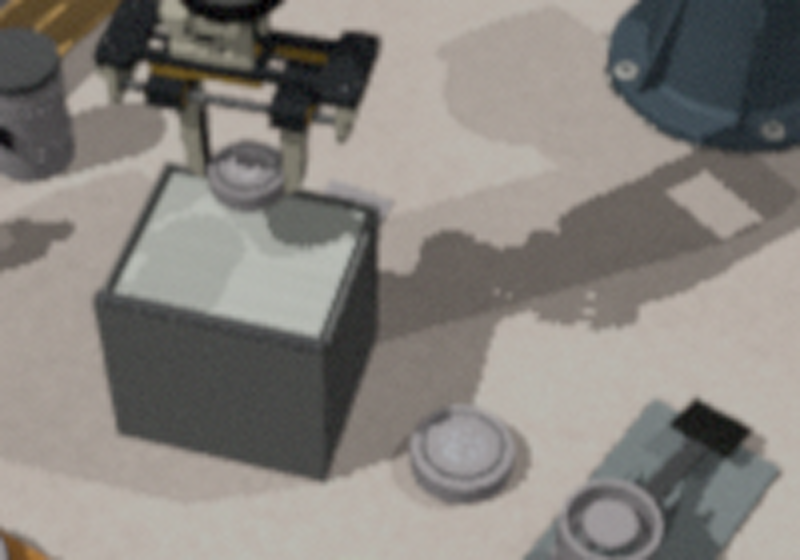

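The plate (side crop (430,210)) hangs over the flap within the opening. I'll push down through the flap.

{"method": "apply_moves", "body": {"increments": [{"ax": 0,"ay": 0,"az": 0,"x": 0,"y": 0,"z": -2,"claw": -1},{"ax": 0,"ay": 0,"az": 0,"x": 0,"y": 0,"z": -2,"claw": -1},{"ax": 0,"ay": 0,"az": 0,"x": 0,"y": 0,"z": -1,"claw": -1},{"ax": 0,"ay": 0,"az": 0,"x": 0,"y": 0,"z": -1,"claw": -1},{"ax": 0,"ay": 0,"az": 0,"x": 0,"y": 0,"z": -1,"claw": -1}]}}

```text
t: 9.37
tool_pos: [0.5787, -0.1715, 0.1227]
tool_rot: [3.137, 0.0, -2.816]
wrist_force: [1.9, -0.7, -1.5]
opening: 0.636
```

{"method": "apply_moves", "body": {"increments": [{"ax": 0,"ay": 0,"az": 0,"x": 0,"y": -0.2,"z": -1,"claw": -1},{"ax": 0,"ay": 0,"az": 0,"x": 0,"y": 0,"z": -1,"claw": -1},{"ax": 0,"ay": 0,"az": 0,"x": 0,"y": 0,"z": -0.5,"claw": -1}]}}

```text
t: 9.62
tool_pos: [0.579, -0.1732, 0.0954]
tool_rot: [3.138, 0.0, -2.816]
wrist_force: [0.4, -0.1, -2.1]
opening: 0.634
```

Run:
```python
from h import *
for n in ["side","scene"]: save(cam(n),n+"9.png",(230,100,430,240),3)
a=cv2.imread("pics/side9.png");b=cv2.imread("pics/scene9.png");cv2.imwrite("pics/c9.png",np.hstack([a[:,100:500],b[:,:400]]))
```

```text
(no output)
```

View pics/c9.png

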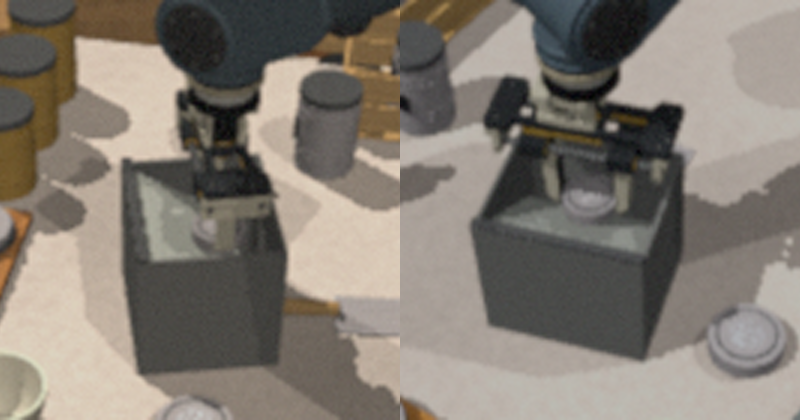

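The plate is inside the opening and the flap has swung down. I'll release it.

{"method": "apply_moves", "body": {"increments": [{"ax": 0,"ay": 0,"az": 0,"x": 0,"y": 0,"z": 0,"claw": 0.8},{"ax": 0,"ay": 0,"az": 0,"x": 0,"y": 0,"z": 0,"claw": 0.8},{"ax": 0,"ay": 0,"az": 0,"x": 0,"y": 0,"z": 0,"claw": 0.8},{"ax": 0,"ay": 0,"az": 0,"x": 0,"y": 0,"z": 0,"claw": 0.8},{"ax": 0,"ay": 0,"az": 0,"x": 0,"y": 0,"z": 0,"claw": 0.8},{"ax": 0,"ay": 0,"az": 0,"x": 0,"y": 0,"z": 0,"claw": 0.8}]}}

```text
t: 10.22
tool_pos: [0.5808, -0.1741, 0.0989]
tool_rot: [3.141, 0.004, -2.816]
wrist_force: [1.2, -0.1, 0.8]
opening: 0.901
```

Run:
```python
from h import *
for n in ["side","scene"]: save(cam(n),n+"10.png",(230,100,430,240),3)
a=cv2.imread("pics/side10.png");b=cv2.imread("pics/scene10.png");cv2.imwrite("pics/c10.png",np.hstack([a[:,100:500],b[:,:400]]))
```

```text
(no output)
```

View pics/c10.png

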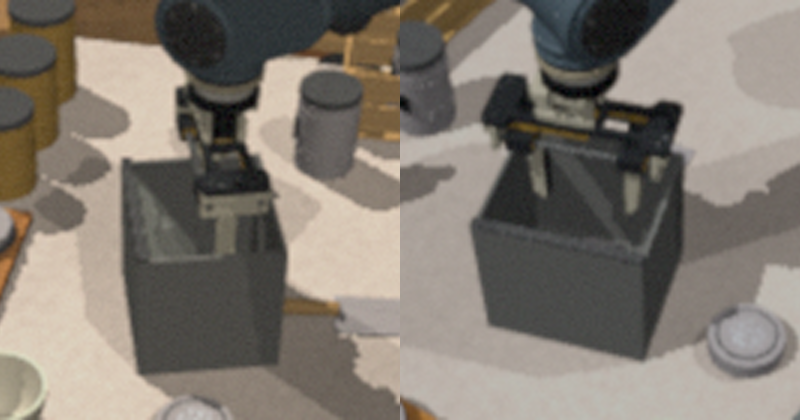

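The plate has dropped and the flap is still wide open. I'll raise the gripper straight out.

{"method": "apply_moves", "body": {"increments": [{"ax": 0,"ay": 0,"az": 0,"x": 0,"y": 0,"z": 1,"claw": 0.8},{"ax": 0,"ay": 0,"az": 0,"x": 0,"y": 0,"z": 3,"claw": 0.8},{"ax": 0,"ay": 0,"az": 0,"x": 0,"y": 0,"z": 3,"claw": 0.8},{"ax": 0,"ay": 0,"az": 0,"x": 0,"y": 0,"z": 3,"claw": 0.8},{"ax": 0,"ay": 0,"az": 0,"x": 0,"y": 0,"z": 3,"claw": 0.8},{"ax": 0,"ay": 0,"az": 0,"x": -3,"y": 0,"z": 2,"claw": 0.8},{"ax": 0,"ay": 0,"az": 0,"x": -4,"y": 0,"z": 0,"claw": 0.8},{"ax": 0,"ay": 0,"az": 0,"x": -4,"y": 0,"z": 0,"claw": 0.8},{"ax": 0,"ay": 0,"az": 0,"x": -4,"y": 0,"z": 0,"claw": 0.8},{"ax": 0,"ay": 0,"az": 0,"x": 0,"y": 0,"z": 0,"claw": 0.8},{"ax": 0,"ay": 0,"az": 0,"x": 0,"y": 0,"z": 0,"claw": 0.8},{"ax": 0,"ay": 0,"az": 0,"x": 0,"y": 0,"z": 0,"claw": 0.8}]}}

```text
t: 11.32
tool_pos: [0.4228, -0.1723, 0.2628]
tool_rot: [-3.138, 0.007, -2.815]
wrist_force: [0.2, -0.7, 0.3]
opening: 0.9
```

Run:
```python
from h import *
for n in ["side","scene"]:
    c=cam(n); save(c,n+"11.png",(230,100,430,240),3)
    W=cloud(c).reshape(-1,3); R=np.array([[np.cos(.298),np.sin(.298)],[-np.sin(.298),np.cos(.298)]]); b=(W[:,:2]-[.597,-.169])@R.T
    m=(np.abs(b[:,0])<.062)&(np.abs(b[:,1])<.07)&(W[:,2]<.19); q=np.c_[b,W[:,2]][m]
    print(n,m.sum(),np.percentile(q[:,2],[2,20,50,80,98]), np.polyfit(q[:,0],q[:,2],1))
a=cv2.imread("pics/side11.png");b=cv2.imread("pics/scene11.png");cv2.imwrite("pics/c11.png",np.hstack([a[:,100:500],b[:,:400]]))
save(cam("scene"),"full11.png")
```

```text
side 207 [0.0550513  0.09248341 0.11982292 0.14177825 0.15174701] [1.57450985 0.05565228]
scene 21 [0.02675948 0.03121986 0.03871315 0.04513748 0.04937478] [0.94419775 0.07750092]
```

View pics/c11.png

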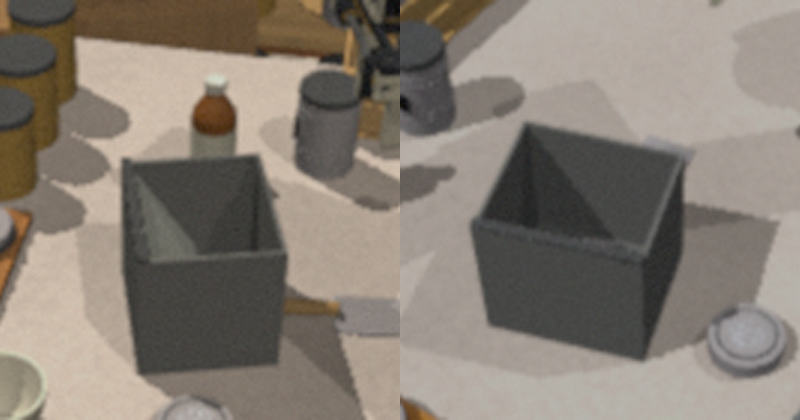

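View pics/full11.png

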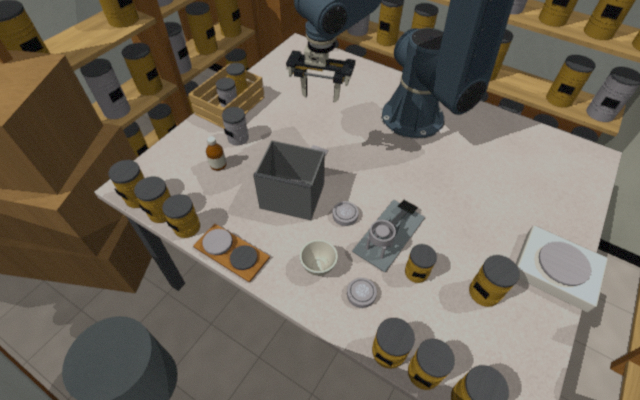

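The flap is still down, at about 1.0 rad. I'll let some time pass to see whether it's just closing slowly or is jammed.

{"method": "apply_moves", "body": {"increments": [{"ax": 0,"ay": 0,"az": 0,"x": 0,"y": 0,"z": 0,"claw": 0.8},{"ax": 0,"ay": 0,"az": 0,"x": 0,"y": 0,"z": 0,"claw": 0.8},{"ax": 0,"ay": 0,"az": 0,"x": 0,"y": 0,"z": 0,"claw": 0.8},{"ax": 0,"ay": 0,"az": 0,"x": 0,"y": 0,"z": 0,"claw": 0.8},{"ax": 0,"ay": 0,"az": 0,"x": 0,"y": 0,"z": 0,"claw": 0.8},{"ax": 0,"ay": 0,"az": 0,"x": 0,"y": 0,"z": 0,"claw": 0.8},{"ax": 0,"ay": 0,"az": 0,"x": 0,"y": 0,"z": 0,"claw": 0.8},{"ax": 0,"ay": 0,"az": 0,"x": 0,"y": 0,"z": 0,"claw": 0.8},{"ax": 0,"ay": 0,"az": 0,"x": 0,"y": 0,"z": 0,"claw": 0.8},{"ax": 0,"ay": 0,"az": 0,"x": 0,"y": 0,"z": 0,"claw": 0.8},{"ax": 0,"ay": 0,"az": 0,"x": 0,"y": 0,"z": 0,"claw": 0.8},{"ax": 0,"ay": 0,"az": 0,"x": 0,"y": 0,"z": 0,"claw": 0.8}]}}

```text
t: 12.47
tool_pos: [0.4257, -0.1722, 0.2608]
tool_rot: [-3.141, 0.005, -2.812]
wrist_force: [0.2, 1.3, -0.2]
opening: 0.901
```

```bash
cat > flap.py <<'E'
from h import *
import sys
k=sys.argv[1]; ims=[]
for n in ["side","scene"]:
    c=cam(n)
    W=cloud(c).reshape(-1,3); R=np.array([[np.cos(.298),np.sin(.298)],[-np.sin(.298),np.cos(.298)]]); b=(W[:,:2]-[.597,-.169])@R.T
    m=(np.abs(b[:,0])<.062)&(np.abs(b[:,1])<.07)&(W[:,2]<.19); q=np.c_[b,W[:,2]][m]
    print(n,m.sum(),np.percentile(q[:,2],[2,20,50,80,98]).round(3), np.polyfit(q[:,0],q[:,2],1))
    u,v=map(int,proj(c,[.597,-.169,.13])); ims.append(cv2.resize(c["image"][v-40:v+40,u-40:u+40],None,fx=5,fy=5,interpolation=cv2.INTER_CUBIC))
cv2.imwrite(f"pics/f{k}.png",np.clip(np.hstack(ims)[:,:,::-1].astype(float)*1.6,0,255).astype(np.uint8))
E
python3 flap.py 1
```

```text
side 212 [0.057 0.094 0.121 0.142 0.152] [1.56364792 0.05593879]
scene 21 [0.026 0.032 0.039 0.045 0.048] [0.94130598 0.07725355]
```

View pics/f1.png

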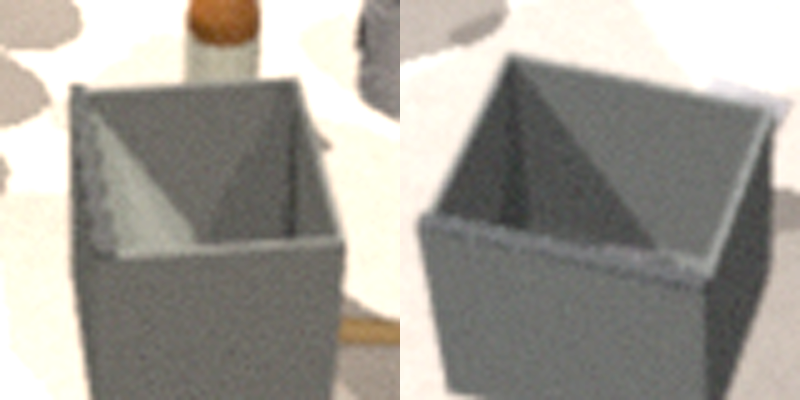

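The flap is steady at about 1.0 rad, so something is holding it. I'll put the wrist camera over the bin and look in.

{"method": "apply_moves", "body": {"increments": [{"ax": 0,"ay": 0,"az": 0,"x": 3.5,"y": 0.4,"z": 0.5,"claw": 0.8},{"ax": 0,"ay": 0,"az": 0,"x": 3.5,"y": 0.4,"z": 0.5,"claw": 0.8},{"ax": 0,"ay": 0,"az": 0,"x": 3.5,"y": 0.4,"z": 0.5,"claw": 0.8},{"ax": 0,"ay": 0,"az": 0,"x": 3.5,"y": 0.4,"z": 0.5,"claw": 0.8},{"ax": 0,"ay": 0,"az": 0,"x": 3.5,"y": 0.4,"z": 0.5,"claw": 0.8},{"ax": 0,"ay": 0,"az": 0,"x": 3.5,"y": 0.4,"z": 0.5,"claw": 0.8},{"ax": 0,"ay": 0,"az": 0,"x": 0,"y": 0,"z": 0,"claw": 0.8}]}}

```text
t: 13.15
tool_pos: [0.6429, -0.1458, 0.2907]
tool_rot: [3.141, 0.003, -2.815]
wrist_force: [-1.0, -0.3, -0.6]
opening: 0.901
```

Run:
```python
from h import *
c=cam("wrist"); np.savez("w12.npz",**c); im=np.clip(c["image"].astype(float)*1.5,0,255).astype(np.uint8); cv2.imwrite("pics/w12.png",im[:,:,::-1])
```

```text
(no output)
```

View pics/w12.png

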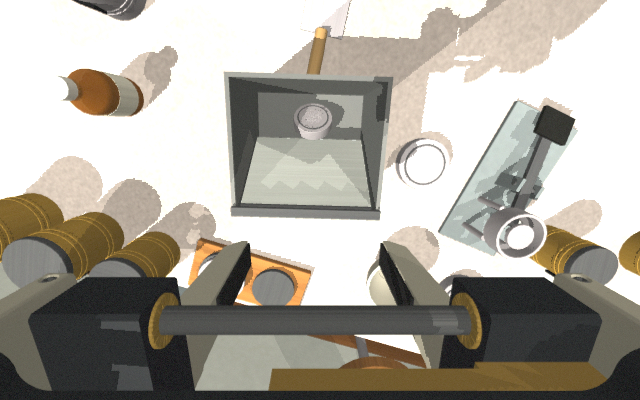

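The plate at (313,120) is inside and tilted, with the flap's free edge (row 138) resting against it. I'll measure its pose.

Run:
```python
from h import *
c=dict(np.load("w12.npz")); W=cloud(c)
a=.298; R=np.array([[np.cos(a),np.sin(a)],[-np.sin(a),np.cos(a)]])
B=np.dstack([(W[...,:2]-[.597,-.169])@R.T,W[...,2]])
for v in range(84,216,5): print(v,(B[v,313]*1000).round(0),"|",(B[v,285]*1000).round(0))
for u in range(290,342,5): print(u,(B[116,u]*1000).round(0),(B[128,u]*1000).round(0))
q=B[108:126,303:324].reshape(-1,3); A=np.c_[q[:,:2],np.ones(len(q))]; print(np.linalg.lstsq(A,q[:,2],rcond=None)[0])
im=np.clip(c["image"].astype(float)*1.6,0,255).astype(np.uint8)[60:225,215:400]; cv2.imwrite("pics/w12c.png",cv2.resize(im[:,:,::-1],None,fx=3.5,fy=3.5,interpolation=cv2.INTER_CUBIC))
```

```text
84 [-76.   3. 126.] | [-76. -32. 118.]
89 [-76.   2.  72.] | [-76. -38.  62.]
94 [-76.   2.   7.] | [-75. -43.   6.]
99 [-68.   2.   7.] | [-67. -43.   6.]
104 [-60.   2.  18.] | [-60. -43.   5.]
109 [-52.   3.  30.] | [-52. -43.   4.]
114 [-45.   3.  36.] | [-44. -43.   7.]
119 [-37.   3.  44.] | [-36. -43.   6.]
124 [-30.   3.  48.] | [-28. -43.   6.]
129 [-23.   4.  56.] | [-20. -43.   5.]
134 [-16.   4.  56.] | [-12. -43.   5.]
139 [-8.  4. 46.] | [ -6. -39.  47.]
144 [-1.  4. 55.] | [  0. -38.  56.]
149 [ 6.  4. 67.] | [  7. -37.  66.]
154 [12.  5. 76.] | [ 13. -36.  77.]
159 [18.  5. 84.] | [ 19. -35.  86.]
164 [24.  5. 94.] | [ 25. -34.  95.]
169 [ 30.   5. 102.] | [ 31. -34. 104.]
174 [ 35.   5. 112.] | [ 36. -33. 112.]
179 [ 41.   6. 119.] | [ 41. -32. 122.]
184 [ 46.   6. 127.] | [ 47. -31. 128.]
189 [ 51.   6. 136.] | [ 51. -30. 137.]
194 [ 56.   6. 142.] | [ 57. -30. 143.]
199 [ 60.   6. 150.] | [ 60. -29. 153.]
204 [ 64.   7. 158.] | [ 65. -28. 158.]
209 [ 67.   7. 171.] | [ 68. -27. 171.]
214 [ 73.   7. 172.] | [ 74. -27. 171.]
290 [-41. -35.   6.] [-22. -35.   5.]
295 
[... 264 characters left out ...]
0 [-42.  29.  38.] [-25.  30.  37.]
335 [-43.  39.   4.] [-24.  40.   6.]
340 [-44.  47.   6.] [-25.  48.   6.]
 ** On entry to DLASCL parameter number  4 had an illegal value
 ** On entry to DLASCL parameter number  4 had an illegal valueTraceback (most recent call last):
  File "<stdin>", line 7, in <module>
    x, resids, rank, s = _umath_linalg.lstsq(a, b, rcond,
                         ~~~~~~~~~~~~~~~~~~~^^^^^^^^^^^^^
                                             signature=signature)
                                             ^^^^^^^^^^^^^^^^^^^^
    raise LinAlgError("SVD did not converge in Linear Least Squares")
numpy.linalg.LinAlgError: SVD did not converge in Linear Least Squares
```

The plate leans at about 45° with its foot near bin x = -60, and its upper edge rests on the flap's free edge at (-8, 46 mm). Pushing the flap on to about 1.28 rad should let the plate drop flat. The flap's arc then clears it by about 10 mm. First I'll check the real clearance between fingertips and gripper body.

Run:
```python
from h import *
st=robot.get_state(); p=st["tool_pos"]; yaw=st["tool_rot"][2]
ax=np.array([np.cos(yaw),np.sin(yaw)]); jy=np.array([np.sin(yaw),-np.cos(yaw)])
for n in ["scene","side"]:
    c=cam(n); W=cloud(c).reshape(-1,3); d=W[:,:2]-p[:2]; a=d@ax; j=d@jy; z=W[:,2]-p[2]
    m=(abs(a)<.08)&(abs(j)<.12)&(z>0)&(z<.25)
    for lo in np.arange(.02,.2,.01):
        k=m&(z>=lo)&(z<lo+.01)
        if k.sum()>3: print(n,round(lo,2),k.sum(),"a",(a[k].min()*1000).round(),(a[k].max()*1000).round(),"j",(j[k].min()*1000).round(),(j[k].max()*1000).round())
```

```text
scene 0.03 8 a -10.0 8.0 j -45.0 51.0
scene 0.04 32 a -12.0 5.0 j -53.0 58.0
scene 0.05 43 a -12.0 9.0 j -53.0 59.0
scene 0.06 42 a -12.0 9.0 j -54.0 60.0
scene 0.07 43 a -12.0 6.0 j -55.0 60.0
scene 0.08 51 a -12.0 7.0 j -55.0 61.0
scene 0.09 45 a -12.0 8.0 j -56.0 61.0
scene 0.1 11 a -12.0 -1.0 j -49.0 57.0
scene 0.11 10 a -12.0 13.0 j -45.0 88.0
scene 0.12 80 a -37.0 32.0 j -84.0 89.0
scene 0.13 254 a -38.0 28.0 j -82.0 89.0
scene 0.14 285 a -38.0 29.0 j -89.0 95.0
scene 0.15 316 a -37.0 37.0 j -94.0 96.0
scene 0.16 685 a -37.0 37.0 j -91.0 96.0
scene 0.17 115 a -24.0 25.0 j -39.0 20.0
scene 0.18 55 a -22.0 9.0 j -38.0 20.0
scene 0.19 11 a -33.0 -13.0 j -34.0 19.0
side 0.03 5 a -5.0 12.0 j -43.0 51.0
side 0.04 14 a -7.0 11.0 j 52.0 59.0
side 0.05 19 a -7.0 11.0 j 53.0 60.0
side 0.06 18 a -7.0 10.0 j 50.0 62.0
side 0.07 23 a -7.0 10.0 j 50.0 63.0
side 0.08 20 a -7.0 9.0 j 46.0 62.0
side 0.09 20 a -7.0 9.0 j -59.0 63.0
side 0.1 14 a -6.0 10.0 j -45.0 65.0
side 0.11 5 a -12.0 33.0 j -47.0 84.0
side 0.12 84 a -33.0 38.0 j -87.0 92.0
side 0.13 127 a -34.0 38.0 j -84.0 93.0
side 0.14 116 a -34.0 37.0 j -87.0 99.0
side 0.15 144 a -33.0 36.0 j -82.0 99.0
side 0.16 309 a -33.0 37.0 j -92.0 97.0
side 0.17 66 a -20.0 26.0 j -32.0 21.0
side 0.18 56 a -19.0 26.0 j -5.0 21.0
side 0.19 37 a -17.0 34.0 j 1.0 20.0
```

The body starts 84 mm above the real tips, as specified, so only the reported TCP is off. With TCP at 0.068 or more the body stays clear of the bin. I'll shut the fingers and go in at bin x ≈ +5.

{"method": "apply_moves", "body": {"increments": [{"ax": 0,"ay": 0,"az": 0,"x": -2.0,"y": -1.1,"z": 0,"claw": -1},{"ax": 0,"ay": 0,"az": 0,"x": -2.1,"y": -1.1,"z": 0,"claw": -1},{"ax": 0,"ay": 0,"az": 0,"x": 0,"y": 0,"z": 0,"claw": -1},{"ax": 0,"ay": 0,"az": 0,"x": 0,"y": 0,"z": -2,"claw": -1},{"ax": 0,"ay": 0,"az": 0,"x": 0,"y": 0,"z": -2,"claw": -1},{"ax": 0,"ay": 0,"az": 0,"x": 0,"y": 0,"z": -2,"claw": -1},{"ax": 0,"ay": 0,"az": 0,"x": 0,"y": 0,"z": 0,"claw": -1},{"ax": 0,"ay": 0,"az": 0,"x": 0,"y": 0,"z": 0,"claw": -1}]}}

```text
t: 13.97
tool_pos: [0.5879, -0.171, 0.2336]
tool_rot: [-3.139, 0.005, -2.821]
wrist_force: [0.3, 0.5, 1.0]
opening: 0.376
```

{"method": "apply_moves", "body": {"increments": [{"ax": 0,"ay": 0,"az": 0,"x": 1.3,"y": 0.4,"z": -1,"claw": -1},{"ax": 0,"ay": 0,"az": 0,"x": 0,"y": 0,"z": 0,"claw": -1},{"ax": 0,"ay": 0,"az": 0,"x": 0,"y": 0,"z": 0,"claw": -1},{"ax": 0,"ay": 0,"az": 0,"x": 0,"y": 0,"z": -2,"claw": -1},{"ax": 0,"ay": 0,"az": 0,"x": 0,"y": 0,"z": -2,"claw": -1},{"ax": 0,"ay": 0,"az": 0,"x": 0,"y": 0,"z": -2,"claw": -1},{"ax": 0,"ay": 0,"az": 0,"x": 0,"y": 0,"z": 0,"claw": -1}]}}

```text
t: 14.55
tool_pos: [0.6016, -0.1686, 0.1724]
tool_rot: [-3.131, 0.014, -2.822]
wrist_force: [-0.1, 1.1, -0.9]
opening: 0.001
```

{"method": "apply_moves", "body": {"increments": [{"ax": 0,"ay": 0,"az": 0,"x": 0,"y": 0,"z": -2.5,"claw": -1},{"ax": 0,"ay": 0,"az": 0,"x": 0,"y": 0,"z": -2.5,"claw": -1},{"ax": 0,"ay": 0,"az": 0,"x": 0,"y": 0,"z": -2,"claw": -1},{"ax": 0,"ay": 0,"az": 0,"x": 0,"y": 0,"z": -1.5,"claw": -1},{"ax": 0,"ay": 0,"az": 0,"x": 0,"y": 0,"z": 0,"claw": -1}]}}

```text
t: 14.97
tool_pos: [0.604, -0.1707, 0.0946]
tool_rot: [-3.124, 0.023, -2.822]
wrist_force: [-0.3, -0.3, -0.2]
opening: 0.004
```

{"method": "apply_moves", "body": {"increments": [{"ax": 0,"ay": 0,"az": 0,"x": 0,"y": 0.2,"z": -1.2,"claw": -1},{"ax": 0,"ay": 0,"az": 0,"x": 0,"y": 0,"z": -0.9,"claw": -1},{"ax": 0,"ay": 0,"az": 0,"x": 0,"y": 0,"z": 0,"claw": -1}]}}

```text
t: 15.22
tool_pos: [0.6059, -0.1695, 0.0769]
tool_rot: [-3.121, 0.027, -2.822]
wrist_force: [-0.4, -0.1, -0.2]
opening: 0.008
```

Now I'll push the flap towards its hinge side along bin +x.

{"method": "apply_moves", "body": {"increments": [{"ax": 0,"ay": 0,"az": 0,"x": 0,"y": 0,"z": -0.5,"claw": -1},{"ax": 0,"ay": 0,"az": 0,"x": 1.0,"y": 0.3,"z": 0,"claw": -1},{"ax": 0,"ay": 0,"az": 0,"x": 1.0,"y": 0.3,"z": 0,"claw": -1},{"ax": 0,"ay": 0,"az": 0,"x": 0.6,"y": 0.2,"z": 0,"claw": -1},{"ax": 0,"ay": 0,"az": 0,"x": 0,"y": 0,"z": 0,"claw": -1}]}}

```text
t: 15.63
tool_pos: [0.6337, -0.1617, 0.0736]
tool_rot: [-3.119, 0.027, -2.822]
wrist_force: [-1.5, -0.7, 1.7]
opening: 0.006
```

{"method": "apply_moves", "body": {"increments": [{"ax": 0,"ay": 0,"az": 0,"x": 0.4,"y": 0.1,"z": 0,"claw": -1},{"ax": 0,"ay": 0,"az": 0,"x": 0.3,"y": 0.1,"z": 0,"claw": -1},{"ax": 0,"ay": 0,"az": 0,"x": 0,"y": 0,"z": 0,"claw": -1}]}}

```text
t: 15.88
tool_pos: [0.6404, -0.1596, 0.0733]
tool_rot: [-3.12, 0.025, -2.822]
wrist_force: [-1.7, -1.0, 0.6]
opening: 0.006
```

```bash
python3 flap.py 2
```

```text
side 38 [0.049 0.098 0.123 0.129 0.138] [1.68286754 0.03463625]
scene 49 [0.143 0.153 0.158 0.164 0.187] [0.14621714 0.15205515]
```

View pics/f2.png

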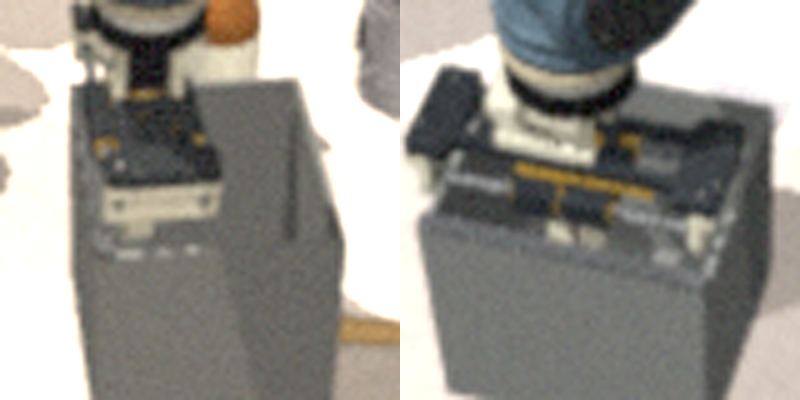

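Run:
```python
from h import *
c=cam("wrist"); im=np.clip(c["image"].astype(float)*1.5,0,255).astype(np.uint8); cv2.imwrite("pics/w13.png",im[:,:,::-1])
W=cloud(c); a=.298; R=np.array([[np.cos(a),np.sin(a)],[-np.sin(a),np.cos(a)]])
B=np.dstack([(W[...,:2]-[.597,-.169])@R.T,W[...,2]])
for v in range(60,300,12): print(v,(B[v,313]*1000).round(0),(B[v,280]*1000).round(0))
```

```text
60 [-76.  -8.  78.] [-76. -29.  74.]
72 [-76.  -9.  27.] [-76. -36.  23.]
84 [-69. -10.   6.] [-69. -38.   7.]
96 [-60. -10.   4.] [-59. -39.   6.]
108 [-50.  -9.   6.] [-49. -39.   5.]
120 [-40.  -9.  24.] [-39. -39.   6.]
132 [-30.  -8.  24.] [-28. -39.   6.]
144 [-20.  -8.  25.] [-17. -39.   6.]
156 [-10.  -8.  25.] [ -6. -40.   6.]
168 [ 1. -8. 25.] [  5. -40.   5.]
180 [16. -8.  5.] [ 17. -40.   5.]
192 [28. -8.  6.] [ 29. -40.   6.]
204 [30. -7. 40.] [ 30. -35.  42.]
216 [35. -6. 56.] [ 35. -33.  58.]
228 [39. -6. 72.] [ 39. -31.  73.]
240 [43. -5. 85.] [ 43. -29.  87.]
252 [ 34.  -4. 123.] [ 47. -28.  98.]
264 [ 34.  -4. 137.] [ 51. -26. 107.]
276 [ 33.  -4. 149.] [ 54. -25. 118.]
288 [ 33.  -3. 161.] [  4. -12. 204.]
```

View pics/w13.png

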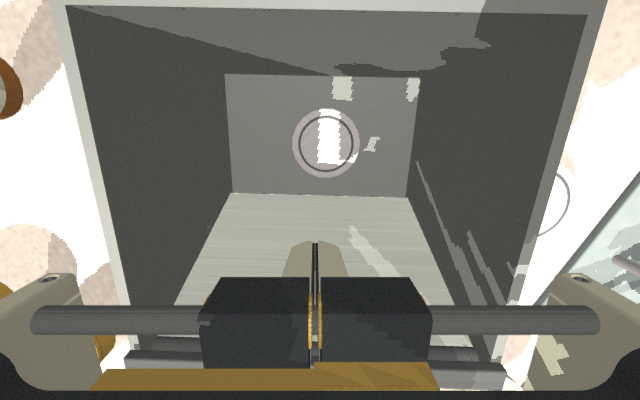

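The plate now lies flat on the floor (top at 24 mm, centred near x = -20), and the flap edge at x ≈ 30 is clear of it. I'll withdraw upward.

{"method": "apply_moves", "body": {"increments": [{"ax": 0,"ay": 0,"az": 0,"x": -0.6,"y": -0.2,"z": 1,"claw": -1},{"ax": 0,"ay": 0,"az": 0,"x": -0.8,"y": -0.2,"z": 2,"claw": -1},{"ax": 0,"ay": 0,"az": 0,"x": -0.8,"y": -0.2,"z": 2,"claw": -1},{"ax": 0,"ay": 0,"az": 0,"x": 0,"y": 0,"z": 2.5,"claw": -1},{"ax": 0,"ay": 0,"az": 0,"x": 0,"y": 0,"z": 3,"claw": -1},{"ax": 0,"ay": 0,"az": 0,"x": 0,"y": 0,"z": 3,"claw": -1},{"ax": 0,"ay": 0,"az": 0,"x": 0,"y": 0,"z": 3,"claw": -1},{"ax": 0,"ay": 0,"az": 0,"x": 0,"y": 0,"z": 2,"claw": -1},{"ax": 0,"ay": 0,"az": 0,"x": -3,"y": 0,"z": 0,"claw": -1},{"ax": 0,"ay": 0,"az": 0,"x": -4,"y": 0,"z": 0,"claw": -1},{"ax": 0,"ay": 0,"az": 0,"x": -4,"y": 0,"z": 0,"claw": -1},{"ax": 0,"ay": 0,"az": 0,"x": -4,"y": 0,"z": 0,"claw": -1},{"ax": 0,"ay": 0,"az": 0,"x": 0,"y": 0,"z": 0,"claw": -1},{"ax": 0,"ay": 0,"az": 0,"x": 0,"y": 0,"z": 0,"claw": -1},{"ax": 0,"ay": 0,"az": 0,"x": 0,"y": 0,"z": 0,"claw": -1},{"ax": 0,"ay": 0,"az": 0,"x": 0,"y": 0,"z": 0,"claw": -1}]}}

```text
t: 17.37
tool_pos: [0.4581, -0.1656, 0.2809]
tool_rot: [-3.107, 0.048, -2.822]
wrist_force: [0.6, 1.2, 0.3]
opening: 0.005
```

```bash
python3 flap.py 3; python3 -c "
from h import *
save(cam('scene'),'full14.png'); s=robot.get_state(); print(s['t'],s['wrist_force'],abs(s['qd']).max())"
```

```text
side 989 [0.159 0.161 0.163 0.164 0.167] [-0.00025036  0.16279309]
scene 1322 [0.159 0.161 0.163 0.164 0.167] [-0.00043221  0.16271452]
17.5167 [ 0.25017476 -0.46766267 -0.55143891] 0.005676009212825232
```

View pics/f3.png

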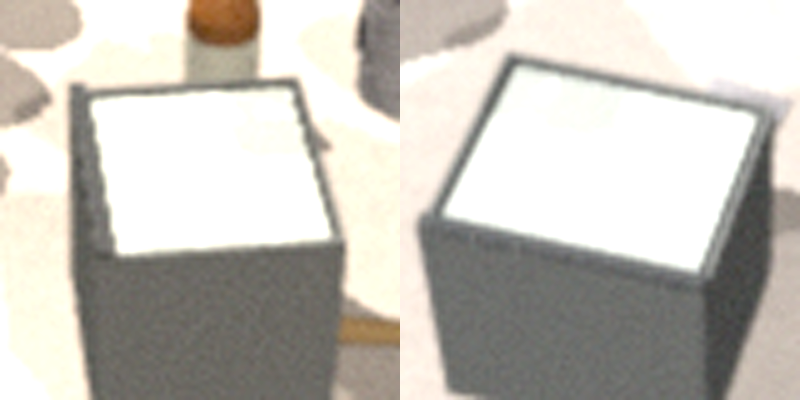

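View pics/full14.png

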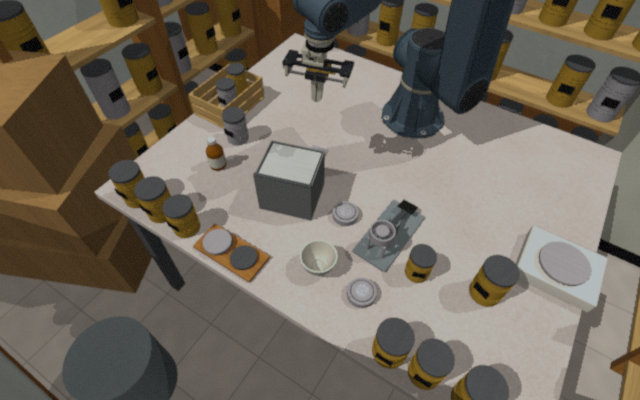

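The flap is level (slope about 0, z ≈ 0.163), the bystanders look unmoved, and the arm is clear and still. I'll hand it in.

```bash
python3 -c "
from rig import robot
print(robot.sign_off())"
```

```text
the job is handed in; nothing more can be done
None
```

I pressed the pedal down to its stop, took the plate from above and put it through the flap into the bin. I handed the job in at about 17.5 s of the 51 s.

**Last checks**
- **Pedal and plate:** with the pedal down, the plate stood level and centred in the ring, its top at about 0.122 m. The force on the wrist reached 45 N for one step at the pedal stop, pushing with the fingertips.
- **In the bin:** the plate lay flat on the floor, its top at about 25 mm, when last seen before the flap closed.
- **Flap:** it measures level in both the scene and side cameras (slope about 0, top at 0.163 m).
- **Robot and surroundings:** the arm is clear of everything and nearly still. By eye, the tins, bottle, spatula and mortar have not moved.

**What disagreed or went wrong**
- **Tool position:** the reported tool position was about 35 mm lower than the real fingertips. All three cameras agreed on this, so I worked from the height seen in the images.
- **First drop:** the plate ended up leaning on the flap's edge and held it open at about 1 rad. I pushed the flap further down with the closed fingers, the plate fell flat, and the flap then shut by itself.

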